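Sweep the dead battery through the flap of the collection box

TASK

A dead block battery has been left lying on the ledge of the collection box. Without picking it up, push the box's self-closing flap open with one finger and, while that finger keeps the flap open, push the battery over the sill and into the box with the other finger. Then draw back so that the flap swings fully shut, leaving the little tape roll on the ledge and everything else on the shelf where it is.

Things in the scene. Friction and masses are not known exactly. Their poses are not given: they have to be found in the camera images.
- dropbox: Grey battery collection box, fixed, 280 mm deep (its x, front to back) and 246 mm wide (its y, to its left). Origin: centre of its underside, z up. x -140 to -25 mm: flat ledge without rims, top at z = 115 mm. x -25 to 70 mm: the opening, covered by the sloping flap. x 70 to 140 mm: closed flat hood, top at 159 mm. Hollow inside, also under the ledge; floor at z = 5 mm.
- sill (a point): Middle of the sill, the ledge's back edge where the opening begins (box frame -25, 0, 115 mm). Axes as the box. The opening is 214 mm wide (y) between two cheeks 16 mm thick, whose tops slope from ledge height at the sill to 155 mm at the hood. Nothing but the flap covers it.
- flap (a joint): Flap angle, rad: 0 shut, grows as its free edge swings down and back into the box; stop at 1.05. A spring shuts it (0.04 N m shut, 0.14 wide open: up to about 4 N at a finger). A finger pointing down, tip just above ledge height, opens it when moved back over the sill: 0.25 rad with the finger's front 45 mm past the sill, 0.85 at 85 mm, which is far enough.
- flap_edge (a point): Middle of the free (lower) edge of the steel flap, at the sill when shut; moves with the flap, axes as the box when shut. The flap is 206 mm wide, 4 mm thick, 100 mm from hinge to free edge. The hinge line runs along the box's y at box x = 70, z = 151 mm, under the hood's front edge; shut, the flap slopes from there down to the sill.
- battery: Dead nine-volt block battery, dark with a brass-coloured band and two studs on one end, 46 g: 26.5 mm (its x) by 48 mm (its y), 17.5 mm high, lying on the left or right half of the ledge, long side roughly along the sill, its middle 50 to 80 mm before the sill. Origin: centre of its underside. It drops in once its middle is past the sill and the flap is open.
- tape_roll: Small roll of white tape lying flat on the other half of the ledge, 40 mm across, 19 mm high. Stays there. Origin: centre of its underside.
- jar_a: Empty open glass jar standing on the shelf close to the left side of the box, 76 mm across, 105 mm high. Origin: centre of its underside.
- jar_b: The same kind of jar, close to the right side of the box. Origin: centre of its underside.
- stapler: Silver stapler, 150 mm long (its x), 36 mm wide, 55 mm high, on the shelf in front of the box. Origin: centre of its underside.
- tape_gun: Green tape gun lying on its side with a brown roll, about 230 by 190 mm and 55 mm high, on the left of the shelf. Origin: near its middle, on the underside.
- organiser: Latched clear organiser full of clips, 270 by 180 mm, 45 mm high, on the right of the shelf. Origin: centre of its underside.
Things that resemble listed ones, but are neither listed nor needed, are in the scene too. What is shaped like the battery but pink is not meant.

How it is judged:
On the way, in this order (a step that is already met when the one before it is completed fails the run):
1. a finger has pushed the flap open while the battery still lies on the ledge (value of joint flap above 0.25 rad and contact force between the fingers and flap above 0.2 N and x of battery in the frame of dropbox below -0.025 m and z of battery in the frame of dropbox above 0.108 m), for 0.1 s.
2. the battery has gone down into the box while a finger still holds the flap open (value of joint flap above 0.25 rad and contact force between the fingers and flap above 0.2 N and x of battery in the frame of dropbox between -0.14 and 0.14 m and y of battery in the frame of dropbox between -0.123 and 0.123 m and z of battery in the frame of dropbox between -0.005 and 0.065 m), for 0.1 s.
At the end, for the whole second after the job is handed in: the battery lies at rest inside the box (its underside's centre within the box's outline and less than 65 mm above the shelf) and the flap is shut (below 0.04 rad) (x of battery in the frame of dropbox between -0.14 and 0.14 m and y of battery in the frame of dropbox between -0.123 and 0.123 m and z of battery in the frame of dropbox between -0.005 and 0.065 m and linear speed of battery below 0.02 m/s and value of joint flap below 0.04 rad); the robot touches nothing.
It fails at once if the battery is lifted more than 15 mm off the ledge (z of battery in the frame of dropbox above 0.13 m).
It fails at once if the small tape roll is moved more than 15 mm or tipped (distance of tape_roll from where it was at the start of the episode above 0.015 m or angle between tape_roll's own z axis and vertical above 0.3 rad).
It fails at once if a jar is moved more than 20 mm or tipped (distance of any of jar_a, jar_b from where it was at the start of the episode above 0.02 m or angle between any of jar_a, jar_b's own z axis and vertical above 0.3 rad).
It fails at once if the stapler, tape gun or organiser is moved more than 20 mm or tipped (distance of any of stapler, tape_gun, organiser from where it was at the start of the episode above 0.02 m or angle between any of stapler, tape_gun, organiser's own z axis and vertical above 0.3 rad).
It also fails if it takes over 34 s, if anything falls off the work surface, if the arm or the gripper's body presses on something with over 40 N, if the wrist force passes 120 N, or if a joint passes its speed limit or range.

ROBOT

A 6-joint arm with a two-finger parallel gripper is mounted at the origin on the work surface. World frame = base frame: x ahead of the robot, y to its left, z up, the work surface at z = 0. Lengths are in m, angles in rad, forces in N, time in s.
With the tool pointing down it reaches from about 0.35 to 0.875 m from the base axis. Payload 4.2 kg.
Tool frame: the origin (TCP) lies between the finger pads; the fingertips stand 22 mm ahead of it and the grasp point (between the pads) lies 3 mm ahead of it (ctrl.tip_reach is the distance from the TCP to the fingertips, in m); z points along the fingers, y is the line along which they close (so a half turn about z gives the same grasp; the last joint's range is limited). The gripper opens to 87 mm and grips with 3 to 60 N. Pads are 19 mm wide; open, the fingers measure 117 mm over their backs; the gripper's body (75 mm by 190 mm) begins 51 mm behind the grasp point.
Start: joints at [-0.979, 0.385, 0.008, 0, -1.194, -0.259], TCP at [0.204, -0.591, 0.245] pointing down, gripper open.
Joint ranges: [-3.14, 3.14], [-1.21, 2.06], [-1.07, 1.41], [-3.16, 2.05], [-2.99, -0.16], [-3.1, 3.1]. Speed limits (rad/s): [2.79, 2.79, 3.14, 3.14, 3.14, 3.14].

INTERFACE

Orientations are given as a unit quaternion [w, x, y, z].
In Python, from plant import ctrl gives the robot as it stands.
- The arm moves only by the tool jog_arm, never from a script. Its argument "increments" is a list of rows, each a list of 4 numbers: the shift along the tool's x, y, z in mm, then the turn about the tool's z in rad. In form: [[dx, dy, dz, spin], ...]. A call has 1 to 20 rows; each row is the pose to reach, as a shift and turn from the pose commanded when the call began, along the tool's axes at that moment; what a row does not reach only later rows make up. A row lasts 1/12 s, in which the tool goes at most 41.7 mm and 7.16 degrees, less where a joint would pass 70% of its speed; a pose out of reach is approached as far as the arm can. A call with a gripper value outside its range is refused whole. "hand" is the opening, from 0 (shut) to 1 (fully open), set as the call begins (left out, the last holds). The fingers move at their own pace and stop on an object; "newtons" is the grip in N (left out, the last holds). Time passes only in rows, so rows that repeat a pose let the fingers close. It gives the time, the measured TCP pose, the force, the opening and the grip force at its end, in the units of the state.
- ctrl.sense(): the state, without advancing time (a new reading comes with each control period).
- ctrl.read_camera(name): name is "scene" or "top" or "wrist"; returns a dict with "img" (400x640x3 uint8, blue, green, red), "z_map" (400x640 float32, m along the optical axis (not along the pixel's ray), 0 where there is no reading), "mtx" (3x3 intrinsics, pixels), "distortion" ([k1, k2, p1, p2, k3] as OpenCV has them; the pictures are not rectified), "T" (4x4, takes a point from camera to world coordinates). Camera axes: x right, y down, z forward; pixel columns grow to the right and rows downward; lengths in m; the calibration is good to about 2 mm. A picture is of the moment at which its call begins.
- ctrl.sign_off(): hands the job in; it is judged then, once.
Trained networks look in the newest picture that a camera, given by its name, has taken for a name from the list of things; names that differ only in an ending like _2 or _b are one class to them, and where a whole thing is asked for, a point or a joint stands for the part that bears it (a point fixed in the world has none). Each returns a list of dicts, best first, with "confidence" (0 to 1); they miss things now and then, are a little off and sometimes report something else, mostly with a low value. They report only what shows in the picture. A call takes as long as a camera call. They do not tell look-alikes from the thing itself.
- ctrl.boxes_of(camera, thing): "rect" ([left, top, right, bottom] in pixels, round what is visible of it).
- ctrl.masks_of(camera, thing): "pixels" (400x640 bool, what is visible of it) and "rect" ([left, top, right, bottom] in pixels, round what is visible of it).
The state is a dict: "time": time; "q": joint angles; "joint_vel": joint speeds; "effort": joint torques, N m; "ee_pos": TCP position; "ee_rot": TCP orientation; "ft_force": force on the tool from outside, world axes, zero at the start; "moment": the same for the moment, N m; "opening": opening from 0.0 (shut) to 1.0 (fully open); "grip_force": force on a finger pad.
Only numpy, scipy, OpenCV 4.12 (cv2) and the standard library are available. Lean on these libraries where they do the work, as an engineer would, in place of code of your own. Each camera call takes 0.05 s, during which the arm holds its last target. There are 200 camera calls.

## Working session

There is one attempt and no reset: what is moved stays moved. The work goes in short steps, Python scripts to look and compute and a tool call to move; the robot and the scene stay as the last step left them, time stands still between calls to the robot, and variables do not carry over. Pictures are saved under pics/ and viewed, at most 10 in all, crops included, and the job is handed in when it is done.

Besides the shell and the picture viewer there is one more tool, called as name([rows], argument=value, ...), one row to a line, values as JSON. jog_arm: Moves the arm, as the interface text tells. Its arguments: {"type":"object","properties":{"increments":{"type":"array"},"hand":{"type":"number"},"newtons":{"type":"number"}},"required":["increments"]}

```bash
mkdir -p pics; cat > h.py <<'E'
import numpy as np, cv2
from plant import ctrl
def pts(c, mask):
    v,u=np.nonzero(mask & (c["z_map"]>0)); z=c["z_map"][v,u].astype(float)
    n=cv2.undistortPoints(np.stack([u,v],1).astype(np.float64)[:,None],c["mtx"],np.array(c["distortion"]))[:,0]
    P=np.c_[n*z[:,None],z]; T=np.array(c["T"]); return P@T[:3,:3].T+T[:3,3]
E
python3 - <<'E'
from h import *
s=ctrl.sense(); print(s["ee_pos"],s["ee_rot"],s["opening"],s["time"])
for n in ["top","scene"]:
    c=ctrl.read_camera(n); cv2.imwrite(f"pics/{n}0.png",c["img"])
    for t in ["dropbox","flap","battery","tape_roll","jar_a","stapler","tape_gun","organiser"]:
        for d in ctrl.masks_of(n,t):
            m=np.array(d["pixels"]); P=pts(c,m)
            if len(P): print(n,t,round(d["confidence"],2),np.round(d["rect"]),m.sum(),P.mean(0).round(3),np.percentile(P,2,0).round(3),np.percentile(P,98,0).round(3), c["img"][m].mean(0).round())
E
```

```text
[ 0.20402878 -0.59017443  0.24345821] [-2.17371486e-04 -1.65557237e-01  9.86199597e-01  1.05322951e-03] 0.9996590637778555 0.0
top dropbox 0.79 [286. 140. 381. 250.] 6753 [0.564 0.003 0.131] [ 0.415 -0.135  0.063] [0.707 0.135 0.164] [116. 114. 105.]
top flap 0.94 [290. 164. 364. 212.] 2025 [0.586 0.009 0.135] [ 0.524 -0.089  0.114] [0.65  0.109 0.156] [131. 128. 124.]
top battery 0.56 [397. 250. 416. 268.] 106 [ 0.376 -0.251  0.018] [ 0.358 -0.272  0.011] [ 0.393 -0.229  0.026] [148. 134. 167.]
top battery 0.52 [294. 167. 364. 212.] 2042 [0.587 0.009 0.135] [ 0.521 -0.091  0.114] [0.651 0.107 0.156] [131. 128. 124.]
top tape_roll 0.61 [318. 222. 330. 238.] 93 [0.447 0.022 0.13 ] [0.43  0.005 0.112] [0.467 0.04  0.141] [140. 142. 138.]
top tape_roll 0.29 [264. 204. 294. 225.] 468 [0.507 0.174 0.046] [ 0.47   0.136 -0.001] [0.54  0.207 0.109] [152. 156. 152.]
top jar_a 0.95 [269. 204. 295. 226.] 462 [0.506 0.174 0.046] [ 0.47   0.136 -0.001] [0.54  0.209 0.109] [153. 156. 152.]
top jar_a 0.74 [372. 178. 393. 204.] 453 [ 0.6   -0.173  0.049] [ 0.562 -0.205  0.001] [ 0.634 -0.136  0.11 
[... 827 characters left out ...]
.177  0.061] [ 0.562 -0.209  0.001] [ 0.635 -0.137  0.107] [ 96. 103.  99.]
scene jar_a 0.49 [326. 155. 345. 169.] 202 [0.493 0.188 0.084] [0.471 0.141 0.045] [0.534 0.21  0.108] [ 98. 109. 104.]
scene stapler 0.95 [246. 186. 271. 227.] 518 [ 0.367 -0.105  0.034] [ 0.33  -0.166  0.002] [ 0.392 -0.032  0.058] [95. 99. 96.]
scene tape_gun 0.98 [345. 106. 392. 150.] 915 [0.464 0.499 0.039] [0.33  0.377 0.002] [0.532 0.577 0.056] [59. 83. 71.]
scene tape_gun 0.54 [290. 170. 304. 182.] 109 [0.449 0.018 0.129] [0.431 0.001 0.115] [0.466 0.036 0.138] [ 94. 101. 100.]
scene organiser 0.56 [133. 289. 258. 399.] 7795 [ 0.552 -0.551  0.046] [ 0.414 -0.633  0.028] [ 0.675 -0.462  0.05 ] [129. 131. 129.]
```

```bash
python3 - <<'E'
from h import *
a=cv2.imread("pics/top0.png")[130:280,250:430]
b=cv2.imread("pics/scene0.png")[140:280,230:390]
a=cv2.resize(a,(720,600),interpolation=cv2.INTER_CUBIC)
cv2.imwrite("pics/topcrop.png",a)
cv2.imwrite("pics/scenecrop.png",cv2.resize(b,(640,560),interpolation=cv2.INTER_CUBIC))
# geometry: points above ledge; box yaw from hood
c=ctrl.read_camera("top"); P=pts(c,np.ones((400,640),bool)); 
m=(P[:,0]>.38)&(P[:,0]<.75)&(abs(P[:,1])<.16)
hood=P[m&(abs(P[:,2]-.159)<.004)&(P[:,0]>.6)].astype(np.float32)
print("hood",cv2.minAreaRect(hood[:,:2]),hood.mean(0),len(hood))
# flap plane direction via fit
d=ctrl.masks_of("top","flap")[0]; k=cv2.erode(np.array(d["pixels"]).astype(np.uint8),np.ones((5,5)))>0
F=pts(c,k); A=np.c_[F[:,:2],np.ones(len(F))]; g=np.linalg.lstsq(A,F[:,2],rcond=None)[0]; print("flap slope",g, "yaw",np.arctan2(g[1],g[0]))
up=P[m&(P[:,2]>.121)&(P[:,2]<.142)&(P[:,0]<.53)]
up=up.astype(np.float32)
for lo,hi in [(-.12,-.03),(-.03,.0),(0,.05),(.05,.12)]:
    q=up[(up[:,1]>lo)&(up[:,1]<hi)]; print(lo,hi,len(q),q.mean(0) if len(q) else 0, q.min(0) if len(q) else 0,q.max(0) if len(q) else 0)
led=P[m&(abs(P[:,2]-.115)<.004)&(P[:,0]<.55)].astype(np.float32); print("ledge",cv2.minAreaRect(led[:,:2]),len(led))
E
```

```text
Traceback (most recent call last):
cv2.error: OpenCV(4.12.0) /io/opencv/modules/imgproc/src/convhull.cpp:143: error: (-215:Assertion failed) total >= 0 && (depth == CV_32F || depth == CV_32S) in function 'convexHull'
```

View pics/topcrop.png

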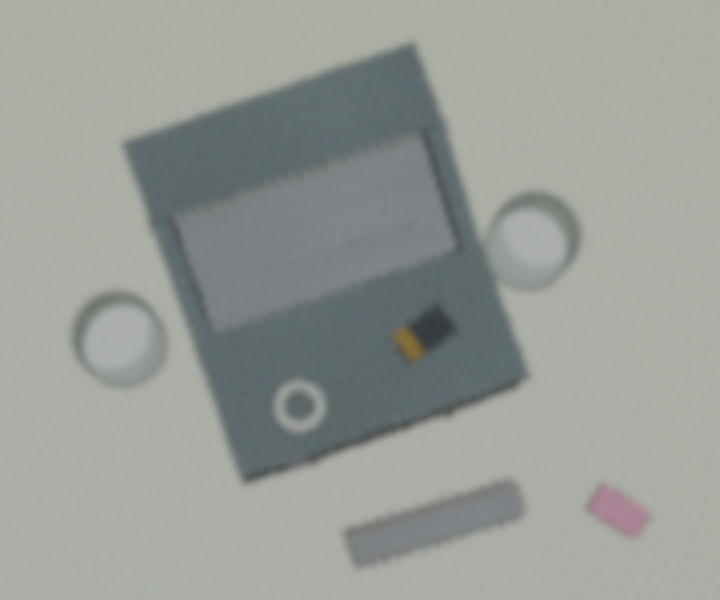

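View pics/scenecrop.png

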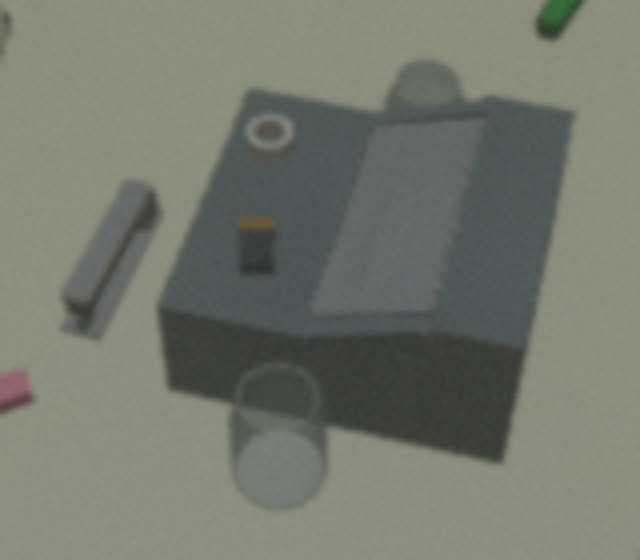

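The wanted battery is the dark block with a brass band on the ledge, at top crop (425,333), which is top pixel (356,213). In the scene picture it is at about (294,200). The look-alikes are:
- the pink block, at top (405,258)
- the flap mask the network labelled as battery, at top (329,190)

The tape roll is at top (325,231) on the left half of the ledge. The top crop already shows the dark body and brass band clearly, so I choose the block at (356,213).

```bash
python3 - <<'E'
from h import *
from scipy.spatial.transform import Rotation as R
s=ctrl.sense(); q=s["ee_rot"]; print("tool axes\n",R.from_quat([q[1],q[2],q[3],q[0]]).as_matrix().round(3), s["ee_pos"],ctrl.tip_reach)
c=ctrl.read_camera("top"); full=np.ones((400,640),bool); P=pts(c,full); img=c["img"][c["z_map"]>0].astype(int)
m=(P[:,0]>.38)&(P[:,0]<.75)&(abs(P[:,1])<.17)
f=lambda Q:cv2.minAreaRect(Q[:,:2].astype(np.float32))
hood=P[m&(abs(P[:,2]-.159)<.004)&(P[:,0]>.6)]; print("hood",f(hood),np.median(hood[:,2]),len(hood))
led=P[m&(abs(P[:,2]-.115)<.004)&(P[:,0]<.58)]; print("ledge z",np.median(led[:,2]))
top=P[m&(P[:,2]>.108)]; r=f(top); print("box outline",r)
d=ctrl.masks_of("top","flap")[0]; k=cv2.erode(np.array(d["pixels"]).astype(np.uint8),np.ones((5,5)))>0
F=pts(c,k); g=np.linalg.lstsq(np.c_[F[:,:2],np.ones(len(F))],F[:,2],rcond=None)[0]; yaw=np.arctan2(g[1],g[0])
print("flap slope",np.hypot(*g[:2]),"yaw deg",np.degrees(yaw))
br=r[2]; cand=min([br-90,br,br+90,br-180],key=lambda a:abs(a-np.degrees(yaw))); print("yaw outline",cand); yaw=np.radians(cand)
ctr=np.array(r[0]); Rb=np.array([[np.cos(yaw),-np.sin(yaw)],[np.sin(yaw),np.cos(yaw)]])
B=(P[:,:2]-ctr)@Rb
# sill check: where flap begins rising
bx=(abs(B[:,1])<60e-3)&m
for x0 in range(-50,80,10):
    z=P[bx&(abs(B[:,0]-x0*1e-3)<.004),2]; print(x0,round(np.median(z)*1000,1),end="; ")
on=m&(P[:,2]>.1225)&(P[:,2]<.145)&(B[:,0]<-.035)&(B[:,0]>-.15)
for nm,sel in [("bat",on&(B[:,1]<0)),("roll",on&(B[:,1]>0.0))]:
    print("\n",nm,sel.sum(),B[sel].mean(0),B[sel].min(0),B[sel].max(0),f(B[sel]),P[sel].mean(0),np.median(P[sel,2]))
# battery by colour at ledge
dark=m&(abs(B[:,0])<.13)&(B[:,0]<-.03)&((img.sum(1)<240)|(img[:,2]-img[:,0]>40))&(abs(B[:,1])<.11)
print("dark",dark.sum(),f(B[dark]),"ctr",ctr)
E
```

```text
tool axes
 [[-0.945 -0.327 -0.   ]
 [-0.327  0.945  0.   ]
 [ 0.     0.    -1.   ]] [ 0.20418366 -0.59067336  0.2445618 ] 0.022
hood ((0.6549270153045654, 0.03488738834857941), (0.08845993876457214, 0.24715599417686462), 21.261619567871094) 0.15933222818722803 1359
ledge z 0.11542798493143214
box outline ((0.5651295781135559, 0.001916840672492981), (0.2815186381340027, 0.3570534288883209), 21.13945770263672)
flap slope 1.2893943010377484 yaw deg -144.04824837056304
yaw outline -158.86054229736328
-50 147.0; -40 143.0; -30 140.2; -20 134.9; -10 131.2; 0 128.6; 10 123.0; 20 120.8; 30 115.6; 40 115.8; 50 115.1; 60 116.0; 70 117.4; 
 bat 136 [-0.04338348 -0.06284652] [-0.06240377 -0.12224399] [-0.03506706 -0.00073176] ((-0.04868490248918533, -0.061509355902671814), (0.02728717215359211, 0.12148888409137726), 0.1443374752998352) [0.58292866 0.07617991 0.14176214] 0.14235390591224684

 roll 149 [-0.04465386  0.0640642 ] [-0.07099088  0.00016925] [-0.0350223   0.12444012] ((-0.0530833825469017, 0.06232411414384842), (0.12425867468118668, 0.03596828877925873), 89.9024429321289) [ 0.62988254 -0.04173225  0.14152121] 0.14239086065771978
dark 0 ((0.0, 0.0), (0.0, 0.0), 0.0) ctr [0.56512958 0.00191684]
```

```bash
cat >> h.py <<'E'
yaw=np.radians(21.2); Rb=np.array([[np.cos(yaw),-np.sin(yaw)],[np.sin(yaw),np.cos(yaw)]])
E
python3 - <<'E'
from h import *
c=ctrl.read_camera("top"); P=pts(c,np.ones((400,640),bool)); img=c["img"][c["z_map"]>0].astype(int)
f=lambda Q:cv2.minAreaRect(Q[:,:2].astype(np.float32))
B=P[:,:2]@Rb; b0=np.array([.565,.002])@Rb; D=(B-b0)*1000
z=P[:,2]*1000
w=abs(D[:,1])<100
h=(z>150)&(z<168)&w&(D[:,0]>60)&(D[:,0]<170); l=(z>108)&(z<121)&w&(D[:,0]<-30)&(D[:,0]>-175)
print("back",np.percentile(D[h,0],[98,99.5,100]),"front",np.percentile(D[l,0],[0,.5,2]))
lw=(z>108)&(z<121)&(D[:,0]<-80)&(D[:,0]>-125)&(abs(D[:,1])<160); hw=(z>154)&(z<165)&(D[:,0]>80)&(D[:,0]<130)&(abs(D[:,1])<160)
print("sides",np.percentile(D[lw,1],[0,1,99,100]),np.percentile(D[hw,1],[0,1,99,100]))
# edge straightness -> yaw check
for lo,hi in [(-100,-60),(60,100)]:
    t=(D[:,1]>lo)&(D[:,1]<hi); print("yawchk",lo,np.percentile(D[h&t,0],99),np.percentile(D[l&t,0],1))
for x0 in range(-50,80,10):
    print(x0,round(np.median(z[(abs(D[:,1])<60)&(abs(D[:,0]-x0)<4)]),1),end="; ")
on=(z>122)&(z<142)&(D[:,0]<-40)&(D[:,0]>-145)&(abs(D[:,1])<115)
col=(D[:,0]<-35)&(D[:,0]>-135)&(abs(D[:,1])<110)&(z>105)
lum=img.sum(1); print("\nlum",np.percentile(lum[col],[1,10,50,90,99]))
med=np.median(img[col],0)
for nm,sel in [("bat z",on&(D[:,1]<0)),("roll z",on&(D[:,1]>0)),("bat col",col&(D[:,1]<0)&(abs(img-med).sum(1)>60))]:
    q=D[sel]; print(nm,len(q),q.mean(0).round(1),np.percentile(q,[2,98],0).round(1).tolist(),f(q),np.median(z[sel]))
E
```

```text
back [137.44798325 138.82324799 139.89137152] front [-140.86955465 -140.41324617 -138.97655333]
sides [-123.97079472 -121.5461925   119.6347654   121.86174511] [-124.46378131 -121.54649913  119.59070094  121.81877673]
yawchk -100 138.27788531827716 -139.93851256186122
yawchk 60 137.7423785440161 -139.34381219443097
-50 115.0; -40 115.9; -30 116.0; -20 120.6; -10 122.9; 0 128.2; 10 130.8; 20 135.4; 30 139.5; 40 142.7; 50 147.6; 60 151.3; 70 157.5; 
lum [183. 297. 305. 313. 448.]
bat z 165 [-85.  -54.3] [[-132.9, -105.5], [-56.3, -7.0]] ((-90.978271484375, -58.1480712890625), (98.70388793945312, 111.38130950927734), 0.12943604588508606) 131.92858948525975
roll z 112 [-99.7  57.8] [[-135.3, 6.5], [-46.3, 100.6]] ((-90.40548706054688, 54.5149040222168), (103.31015014648438, 93.9482192993164), 86.67985534667969) 131.3681033626184
bat col 113 [-81.6 -55.2] [[-95.6, -76.7], [-67.2, -34.3]] ((-81.42857360839844, -56.273101806640625), (25.1981201171875, 47.224403381347656), 15.85184097290039) 133.09676309095252
```

Measured poses:
- **Box:** origin about (0.565, 0.001), yaw 21.2°.
- **Battery:** box (-81, -55) mm, turned 16°.
- **Tape roll:** about (-100, 58) mm.

**Plan:** set the finger line 32° off the box's x axis, so finger A leads by 86 mm at y≈0 and finger B is behind the battery at y≈-53. Then make one straight push along box x.

jog_arm([
  [-25, 23, 0, 0.055],
  [-50, 46, 0, 0.11],
  [-75, 69, 0, 0.165],
  [-100, 92, 0, 0.22],
  [-125, 115, 0, 0.275],
  [-150, 138, 0, 0.33],
  [-175, 161, 0, 0.385],
  [-200, 184, 0, 0.44],
  [-225, 207, 0, 0.495],
  [-250, 230, 0, 0.55],
  [-275, 253, 0, 0.605],
  [-300, 276, 0, 0.66],
  [-325, 299, 0, 0.715],
  [-350, 322, 0, 0.77],
  [-375, 345, 0, 0.825],
  [-400, 368, 0, 0.88],
  [-425, 391, 0, 0.94],
  [-446, 412, 0, 0.976],
  [-446, 412, 0, 0.976],
  [-446, 412, 0, 0.976],
], hand=1)

```text
time: 2.77
ee_pos: [0.4916, -0.0543, 0.2445]
ee_rot: [-0.0, 0.315, 0.949, -0.0]
ft_force: [-0.2, 0.6, -0.4]
opening: 1.004
grip_force: 0.0
```

jog_arm([
  [0, 0, 25, 0],
  [0, 0, 50, 0],
  [0, 0, 70, 0],
  [0, 0, 85, 0],
  [0, 0, 95, 0],
  [0, 0, 100, 0],
  [0, 0, 100, 0],
])

```text
time: 3.35
ee_pos: [0.4901, -0.0565, 0.1437]
ee_rot: [-0.001, 0.317, 0.949, -0.001]
ft_force: [0.2, -0.6, 0.1]
opening: 1.003
grip_force: 0.0
```

```bash
python3 - <<'E'
from h import *
s=ctrl.sense(); print(s["ee_pos"],s["ft_force"])
a=[]
for n in ["scene","wrist"]:
    c=ctrl.read_camera(n); a.append(c["img"])
b=cv2.resize(a[0][130:290,230:390],(400,400),interpolation=cv2.INTER_CUBIC)
cv2.imwrite("pics/down.png",np.hstack([b,cv2.resize(a[1],(400,250))[:].copy() if 0 else cv2.copyMakeBorder(cv2.resize(a[1],(400,250)),0,150,0,0,cv2.BORDER_CONSTANT)]))
o=np.array([.5654,.0011]); print("tcp box mm",(np.array(s["ee_pos"][:2])-o)@Rb*1000)
E
```

```text
[ 0.49011027 -0.05649867  0.14366881] [ 0.18634999 -0.5814524   0.13257553]
tcp box mm [-91.0234981  -26.47399376]
```

View pics/down.png

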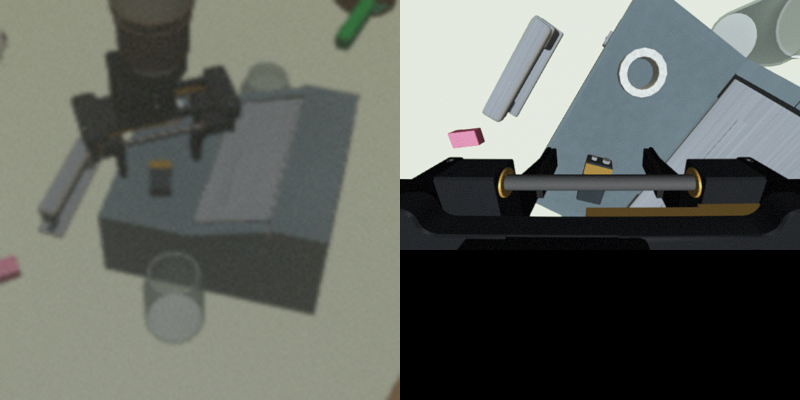

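The scene half of the view shows the leading finger at (197,150) just before the sill. The trailing finger at (122,155) is clear in front of the battery at (160,178). The tape roll at wrist (642,72) is well clear. I'll open the flap now.

jog_arm([
  [-2, 3, 2, 0],
  [-4, 7, 2, 0],
  [-6, 10, 2, 0],
  [-8, 13, 2, 0],
  [-11, 17, 2, 0],
  [-13, 20, 2, 0],
  [-15, 24, 2, 0],
  [-17, 27, 2, 0],
  [-19, 31, 2, 0],
  [-21, 34, 2, 0],
  [-23, 37, 2, 0],
  [-25, 41, 2, 0],
  [-28, 44, 2, 0],
  [-30, 48, 2, 0],
  [-32, 51, 2, 0],
  [-33, 53, 2, 0],
  [-33, 53, 2, 0],
  [-33, 53, 2, 0],
  [-33, 53, 2, 0],
  [-33, 53, 2, 0],
])

```text
time: 5.12
ee_pos: [0.5495, -0.0329, 0.1428]
ee_rot: [0.0, 0.316, 0.949, 0.0]
ft_force: [-0.6, 0.1, 1.5]
opening: 0.999
grip_force: 0.6
```

```bash
cat > look.py <<'E'
from h import *
import sys
s=ctrl.sense(); print(s["time"],s["ee_pos"],np.round(s["ft_force"],2))
o=np.array([.5654,.0011]); t=(np.array(s["ee_pos"][:2])-o)@Rb*1000; print("tcp box mm",t,"A_rel",t[0]+79.7)
a=[ctrl.read_camera(n)["img"] for n in ["scene","wrist"]]
b=cv2.resize(a[0][130:290,230:390],(400,400),interpolation=cv2.INTER_CUBIC)
cv2.imwrite(sys.argv[1],np.hstack([b,cv2.resize(a[1][:,120:520],(400,400))]))
E
python3 look.py pics/open1.png
```

```text
5.1167 [ 0.54949106 -0.03291828  0.14275686] [-0.6  0.1  1.5]
tcp box mm [-27.13413481 -25.96298998] A_rel 52.565865189607905
```

View pics/open1.png

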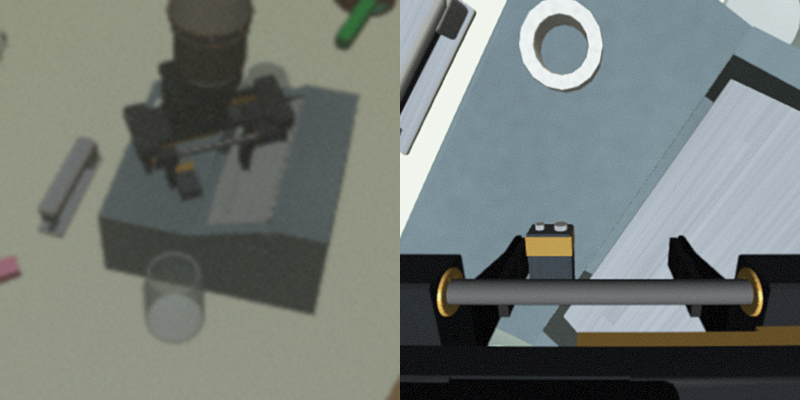

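The flap is open at wrist crop (640,230), with finger A at (690,280). The battery at (550,255) still lies on the ledge, flush against finger B's pad. I'll push on.

jog_arm([
  [-2, 3, 0, 0],
  [-4, 6, 0, 0],
  [-6, 9, 0, 0],
  [-8, 12, 0, 0],
  [-10, 15, 0, 0],
  [-12, 19, 0, 0],
  [-14, 22, 0, 0],
  [-16, 25, 0, 0],
  [-18, 28, 0, 0],
  [-18, 28, 0, 0],
  [-18, 28, 0, 0],
  [-18, 28, 0, 0],
  [-18, 28, 0, 0],
  [-18, 28, 0, 0],
])

```text
time: 6.38
ee_pos: [0.5799, -0.0215, 0.1423]
ee_rot: [-0.001, 0.316, 0.949, -0.0]
ft_force: [-4.8, -1.4, -1.7]
opening: 0.997
grip_force: 2.1
```

```bash
python3 look.py pics/push1.png
```

```text
6.3833 [ 0.57991828 -0.02147989  0.14230163] [-4.75 -1.37 -1.74]
tcp box mm [  5.37029827 -26.30193552] A_rel 85.07029827416939
```

View pics/push1.png

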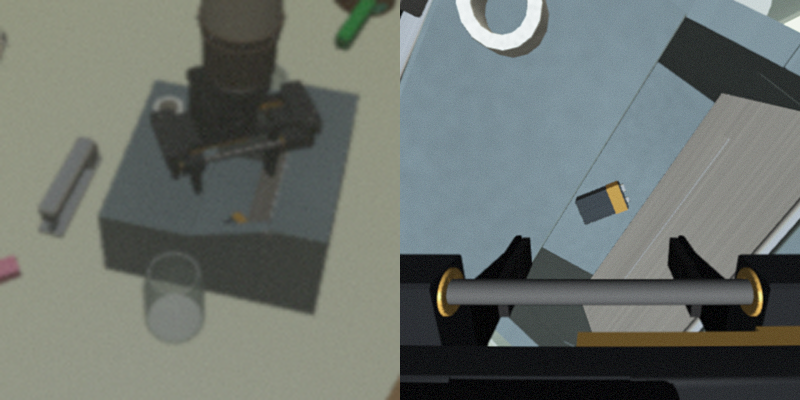

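The battery at wrist crop (605,203) looks smaller and lies in the opening, apparently on the box floor, while finger A still holds the flap. I'll confirm its depth before drawing back.

```bash
python3 - <<'E'
from h import *
c=ctrl.read_camera("wrist"); i=c["img"].astype(int); k=np.zeros((400,640),bool); k[180:230,290:355]=1
k&=(i[:,:,2]-i[:,:,0]>50); P=pts(c,k); o=np.array([.5654,.0011])
print(len(P),np.median(P,0),(np.median(P,0)[:2]-o)@Rb*1000, ctrl.sense()["time"])
E
```

```text
381 [ 0.58455172 -0.00537879  0.02193075] [ 15.51271541 -12.96606381] 6.5333
```

The battery's brass band is at z = 22 mm, so it lies on the box floor. I'll draw back now.

jog_arm([
  [3, -5, 0, 0],
  [6, -10, 0, 0],
  [9, -15, 0, 0],
  [12, -20, 0, 0],
  [15, -25, 0, 0],
  [19, -30, 0, 0],
  [22, -35, 0, 0],
  [25, -40, 0, 0],
  [28, -45, 0, 0],
  [31, -50, 0, 0],
  [34, -55, 0, 0],
  [37, -60, 0, 0],
  [40, -64, 0, 0],
  [43, -69, 0, 0],
  [46, -74, 0, 0],
  [49, -79, 0, 0],
  [53, -85, 0, 0],
  [54, -87, 0, 0],
  [54, -87, 0, 0],
  [54, -87, 0, 0],
])

```text
time: 8.2
ee_pos: [0.4852, -0.0586, 0.1427]
ee_rot: [0.0, 0.316, 0.949, 0.0]
ft_force: [0.5, -0.0, 0.7]
opening: 1.0
grip_force: 0.0
```

jog_arm([
  [0, 0, -15, 0],
  [0, 0, -35, 0],
  [0, 0, -60, 0],
  [0, 0, -85, 0],
  [0, 0, -110, 0],
  [0, 0, -130, 0],
  [0, 0, -140, 0],
  [0, 0, -140, 0],
  [0, 0, -140, 0],
  [0, 0, -140, 0],
  [0, 0, -140, 0],
  [0, 0, -140, 0],
])

```text
time: 9.2
ee_pos: [0.4847, -0.0586, 0.2812]
ee_rot: [-0.001, 0.316, 0.949, -0.001]
ft_force: [0.0, 1.0, 0.6]
opening: 1.002
grip_force: 0.0
```

```bash
python3 look.py pics/end.png
```

```text
9.2 [ 0.48465011 -0.05862681  0.28118607] [0.03 0.99 0.57]
tcp box mm [-96.88372817 -26.48357697] A_rel -17.183728170239704
```

View pics/end.png

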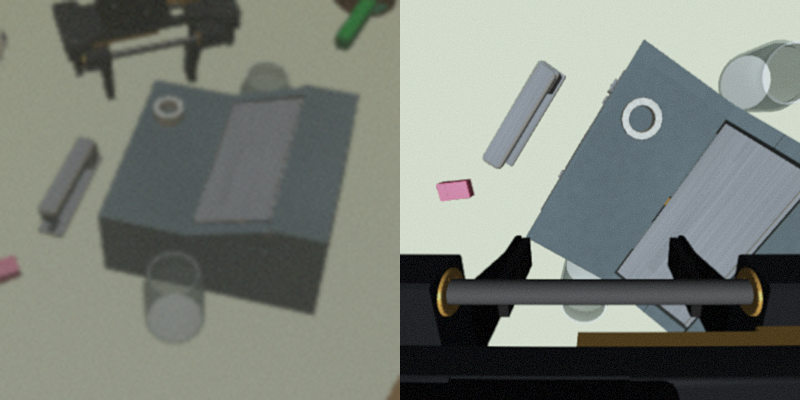

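The flap looks shut and the ledge holds only the tape roll. A speck of brass shows at wrist (668,200), on the sill line. I'll compare the flap's depth profile with the start and check what the speck is.

```bash
python3 - <<'E'
from h import *
o=np.array([.5654,.0011])
for n in ["wrist","scene"]:
    c=ctrl.read_camera(n); P=pts(c,np.ones((400,640),bool)); D=(P[:,:2]-o)@Rb*1000
    for y0 in (30,70):
        print(n,y0,[(x,round(float(np.median(P[(abs(D[:,1]-y0)<15)&(abs(D[:,0]-x)<3),2])*1000),1)) for x in range(-40,61,20) if ((abs(D[:,1]-y0)<15)&(abs(D[:,0]-x)<3)).any()])
    if n=="wrist":
        i=c["img"].astype(int); k=(i[:,:,2]-i[:,:,0]>50); k[:150]=0;k[230:]=0;k[:,360:410]&=True;k[:,:360]=0;k[:,410:]=0
        Q=pts(c,k); print(len(Q),[(np.r_[(q[:2]-o)@Rb,q[2]]*1000).round() for q in Q[:6]])
E
```

```text
wrist 30 [(-40, 115.8), (-20, 119.0), (0, 127.2), (20, 134.2), (40, 142.0), (60, 149.3)]
wrist 70 [(-40, 114.3), (-20, 119.0), (0, 127.3), (20, 134.2), (40, 141.7), (60, 149.5)]
9 [array([ 8., -3., 23.]), array([ 9., -5., 21.]), array([ 8., -8., 21.]), array([ 9., -7., 22.]), array([  8., -10.,  21.]), array([ 9., -9., 23.])]
scene 30 [(-40, 372.2), (-20, 122.4), (0, 129.0), (20, 136.4), (40, 144.0), (60, 151.2)]
scene 70 [(-40, 569.4), (-20, 121.1), (0, 130.0), (20, 136.1), (40, 143.5), (60, 151.9)]
```

```bash
python3 -c "
from plant import ctrl
print(ctrl.sign_off())"
```

```text
the job is handed in; nothing more can be done
None
```

The job is handed in at about 9 s: the battery lies on the box floor, the flap measures shut, the tape roll is still on the ledge, and nothing I saw in the final pictures had been disturbed (no verdict came back).

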